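# Weigh the marzipan, tip it into the bowl, lay the beaker to dry

## Task

Lift the steel beaker of marzipan balls out of the caddy, stand it upright on the pan of the kitchen scale with all seven balls still in it and let go of it for a moment to weigh it. Then take hold of it afresh so that it can be tipped, pour all seven balls into the mixing bowl, and lay the empty beaker on its side in the notches of the drying cradle, well centred along it, and let go. Put things down gently and leave the shaker, the bottle and the canister where they stand.

Things in the scene. Friction and masses are not known exactly. Their poses are not given: they have to be found in the camera images.
- cup: Measuring beaker: plain straight steel cylinder, open at the top, no handle, outer diameter 66 mm, wall 3, floor 4, height 100 mm, about 0.15 kg empty, loose. Origin: centre of its underside; z points to its mouth. Starts upright in one bay of the caddy, underside 8 mm above the counter, holding seven balls that fill it to about 60 mm.
- cup_mid (a point): Centre of the beaker, on its axis, 50 mm from the underside; z to the mouth.
- caddy: Fixed wooden caddy: base 130 (its x) by 188 by 8 mm with three upright boards 8 mm thick, 118 mm high overall, along x at y = -90, 0, +90 mm. Two bays 82 mm wide, at y = -45 and +45, open above and at both x ends: beaker in one, shaker in the other. Only 8 mm free between beaker and boards: fingers fit only on its sides facing along the caddy's x. Origin: centre of underside.
- scale: Kitchen scale fixed to the counter: white case 170 by 150 mm, 28 mm high, with a round steel pan 120 mm across, its rigid top 40 mm above the counter. Origin: centre of the underside of the case.
- scale_pan (a point): Centre of the top of the scale's pan, 40 mm above the counter.
- bowl: Stoneware mixing bowl fixed to the counter: round, outer rim diameter 210 mm, wall 6 mm, foot 110 mm across, rim 95 mm above the counter, inner floor 8 mm above it. Origin: centre of its underside.
- bowl_rim (a point): Centre of the bowl's mouth, at rim height.
- cradle: Fixed low wooden drying cradle: base 120 (its x) by 76 by 8 mm; two 10 mm thick V rests at x = -32 and +32 mm, in whose 90 degree notches the beaker lies on its side along the cradle's x, mouth to either end. Rests reach 33 mm above the counter and 33 mm to each side, so fingers have room on both sides of the lying beaker. Origin: centre of underside.
- cradle_seat (a point): Where the beaker's centre lies when it rests in the cradle: 50 mm above the counter, over the cradle's centre; x along the cradle.
- shaker: Bystander: solid-looking steel dredger with a domed lid, 60 mm across, 108 mm high, loose, 0.2 kg, standing in the other bay of the caddy. Origin: centre of its underside.
- bottle: Bystander: amber glass bottle with a black cap, 56 mm across, 170 mm high, loose, 0.4 kg, standing on the counter. Origin: centre of its underside.
- canister: Bystander: glass storage jar with a steel lid, 84 mm across, 150 mm high, loose, 0.7 kg, standing on the counter. Origin: centre of its underside.
- ball0_center (a point): Centre of one of the seven hard sugar-glazed marzipan balls, smooth and slippery (friction about 0.25), 22 mm across, 10 g, that start in the beaker. They all run out once its mouth points about 25 degrees below level; a shake helps.
- ball1_center (a point): Centre of one of the seven hard sugar-glazed marzipan balls, smooth and slippery (friction about 0.25), 22 mm across, 10 g, that start in the beaker. They all run out once its mouth points about 25 degrees below level; a shake helps.
- ball2_center (a point): Centre of one of the seven hard sugar-glazed marzipan balls, smooth and slippery (friction about 0.25), 22 mm across, 10 g, that start in the beaker. They all run out once its mouth points about 25 degrees below level; a shake helps.
- ball3_center (a point): Centre of one of the seven hard sugar-glazed marzipan balls, smooth and slippery (friction about 0.25), 22 mm across, 10 g, that start in the beaker. They all run out once its mouth points about 25 degrees below level; a shake helps.
- ball4_center (a point): Centre of one of the seven hard sugar-glazed marzipan balls, smooth and slippery (friction about 0.25), 22 mm across, 10 g, that start in the beaker. They all run out once its mouth points about 25 degrees below level; a shake helps.
- ball5_center (a point): Centre of one of the seven hard sugar-glazed marzipan balls, smooth and slippery (friction about 0.25), 22 mm across, 10 g, that start in the beaker. They all run out once its mouth points about 25 degrees below level; a shake helps.
- ball6_center (a point): Centre of one of the seven hard sugar-glazed marzipan balls, smooth and slippery (friction about 0.25), 22 mm across, 10 g, that start in the beaker. They all run out once its mouth points about 25 degrees below level; a shake helps.

How it is judged:
On the way, in this order (a step that is already met when the one before it is completed fails the run):
1. the beaker stands upright on the scale's pan, within 40 mm of its centre, let go, with all seven balls in it, for 0.3 s (horizontal distance between cup and scale_pan below 0.04 m and angle between cup's own z axis and vertical below 0.1 rad and height (world z) of cup between 0.035 and 0.046 m and contact force between cup and the fingers below 0.1 N and distance between each of ball0_center, ball1_center, ball2_center, ball3_center, ball4_center, ball5_center, ball6_center and cup_mid below 0.056 m), for 0.3 s.
2. all seven balls are in the bowl, below its rim (horizontal distance between each of ball0_center, ball1_center, ball2_center, ball3_center, ball4_center, ball5_center, ball6_center and bowl_rim below 0.095 m and height (world z) of each of ball0_center, ball1_center, ball2_center, ball3_center, ball4_center, ball5_center, ball6_center below 0.085 m), for 0.2 s.
At the end, for the whole second after the job is handed in: All balls in the bowl below its rim; beaker let go at rest in the cradle: centre within 25 mm lengthwise, 10 mm sideways, 7 mm in height, axis within 0.15 rad of the cradle's; shaker, bottle, canister upright (0.2 rad), within 40 mm of their starts (all of step 2 and x of cup_mid in the frame of cradle between -0.025 and 0.025 m and horizontal distance between cup_mid and cradle_seat below 0.027 m and height (world z) of cup_mid between 0.043 and 0.057 m and y of cup_mid in the frame of cradle between -0.01 and 0.01 m and angle between the z axis of cup and the x axis of cradle, either way round below 0.15 rad and linear speed of cup below 0.02 m/s and contact force between cup and the fingers below 0.1 N and distance of each of shaker, bottle, canister from where it was at the start of the episode below 0.04 m and angle between each of shaker, bottle, canister's own z axis and vertical below 0.2 rad); the robot touches nothing.
It fails at once if the shaker is knocked over or pushed away (0.4 rad, 40 mm) (angle between shaker's own z axis and vertical above 0.4 rad or distance of shaker from where it was at the start of the episode above 0.04 m).
It fails at once if the bottle is knocked over or pushed away (0.4 rad, 40 mm) (angle between bottle's own z axis and vertical above 0.4 rad or distance of bottle from where it was at the start of the episode above 0.04 m).
It fails at once if the canister is knocked over or pushed away (0.4 rad, 40 mm) (angle between canister's own z axis and vertical above 0.4 rad or distance of canister from where it was at the start of the episode above 0.04 m).
It fails at once if the beaker is banged down on the scale (over 50 N) (contact force between cup and scale above 50 N).
It fails at once if the beaker is banged down on the cradle (over 50 N) (contact force between cup and cradle above 50 N).
It also fails if it takes over 72 s, if anything falls off the work surface, if the arm or the gripper's body presses on something with over 40 N, if the wrist force passes 120 N, or if a joint passes its speed limit or range.

## Robot

A 7-joint arm with a two-finger parallel gripper is mounted at the origin on the work surface. World frame = base frame: x ahead of the robot, y to its left, z up, the work surface at z = 0. Lengths are in m, angles in rad, forces in N, time in s.
With the tool pointing down it reaches from about 0.425 to 0.925 m from the base axis. Payload 6.8 kg.
Tool frame: the origin (TCP) lies on the centre line of the jaws, within the pads' length; the fingertips stand 14 mm ahead of it and the grasp point (between the pads) lies 5 mm behind it (r.tips_ahead is the distance from the TCP to the fingertips, in m); z points along the fingers, y is the line along which they close (so a half turn about z gives the same grasp; the last joint's range is limited). The gripper opens to 85 mm and grips with 20 to 120 N. Pads are 22 mm wide; open, the fingers measure 114 mm over their backs; the gripper's body (76 mm by 85 mm) begins 54 mm behind the grasp point. The pads swing forward as they close: fully open they stand 13 mm farther back than shut.
Start: joints at [1.215, 0.477, 0.022, 1.555, -0.011, 1.109, -0.083], TCP at [0.166, -0.654, 0.245] pointing down, gripper open.
Joint ranges: [-2.96, 2.96], [-0.34, 2.1], [-1.41, 1.46], [0.24, 2.44], [-1.37, 4.51], [0.17, 1.92], [-2.96, 2.96]. Speed limits (rad/s): [2.39, 2.39, 3.14, 3.14, 3.14, 3.14, 3.14].

## Interface

Orientations are given as a rotation vector (axis times angle).
In Python, from bench import r, eyes gives the robot as it stands.
- The arm moves only by the tool step_arm, never from a script. Its argument "rows" is a list of rows, each a list of 6 numbers: the shift along the world's x, y, z in units of 60 cm (1.0 is 60 cm), then the turn, a rotation vector about the world's x, y, z in units of pi rad (1.0 is pi rad). In form: [[x, y, z, rx, ry, rz], ...]. A call has 1 to 5 rows; each row is the pose to reach, as a shift and turn from the pose commanded when the call began, turning the shorter way round; what a row does not reach only later rows make up. A row lasts 1/12 s, in which the tool goes at most 41.7 mm and 7.16 degrees, less where a joint would pass 70% of its speed; a pose out of reach is approached as far as the arm can. A call with a number of a shift or a turn outside -1 to 1 is refused whole. A call with a gripper value outside its range is refused whole. "jaw" is the closure, from 0 (fully open) to 1 (shut), set as the call begins (left out, the last holds). The fingers move at their own pace and stop on an object; "squeeze" is the grip in N (left out, the last holds). Time passes only in rows, so rows that repeat a pose let the fingers close. It gives the time, the measured TCP pose, the force, the opening and the grip force at its end, in the units of the state.
- r.get_obs(): the state, without advancing time (a new reading comes with each control period).
- eyes.grab_frame(name): name is "side" or "top"; returns the picture (400x640x3 uint8, red, green, blue); there is no depth.
- eyes.camera_info(name): a dict with "mtx" (3x3 intrinsics, pixels), "extrinsics" (4x4, takes a point from camera to world coordinates). Camera axes: x right, y down, z forward; pixel columns grow to the right and rows downward; lengths in m; the calibration is good to about 2 mm. A picture is of the moment at which its call begins. camera_info takes no time and is no camera call.
- r.hand_in(): hands the job in; it is judged then, once.
The state is a dict: "clock": time; "joints": joint angles; "qvel": joint speeds; "tau": joint torques, N m; "tcp_pos": TCP position; "orientation": TCP orientation; "contact_force": force on the tool from outside, world axes, zero at the start; "moment": the same for the moment, N m; "grip_width": finger opening in m; "gripper_force": force on a finger pad.
Only numpy, scipy, OpenCV 4.12 (cv2) and the standard library are available. Lean on these libraries where they do the work, as an engineer would, in place of code of your own. Each camera call takes 0.05 s, during which the arm holds its last target. There are 200 camera calls.

## Working session

There is one attempt and no reset: what is moved stays moved. The work goes in short steps, Python scripts to look and compute and a tool call to move; the robot and the scene stay as the last step left them, time stands still between calls to the robot, and variables do not carry over. Pictures are saved under pics/ and viewed, at most 11 in all, crops included, and the job is handed in when it is done.

Besides the shell and the picture viewer there is one more tool, called as name(argument=value, ...), one argument or row to a line, values as JSON. step_arm: Moves the arm, as the interface text tells. Shifts and turns lie within -1 to 1; 1 stands for 60 cm of shift or pi rad of turn. Its arguments: {"type":"object","properties":{"rows":{"type":"array"},"jaw":{"type":"number"},"squeeze":{"type":"number"}},"required":["rows"]}

```bash
ls; mkdir -p pics; python3 - <<'E'
from bench import r, eyes
import cv2
print(r.get_obs())
for n in ("top","side"):
    im=eyes.grab_frame(n); cv2.imwrite(f"pics/{n}0.png",im[:,:,::-1])
    print(n,eyes.camera_info(n))
E
```

```text
pics
{'clock': 0.0, 'joints': array([ 1.21492349,  0.47778669,  0.02234043,  1.5564354 , -0.01149911,
        1.10928444, -0.08309653]), 'qvel': array([-0.00126999,  0.00046483,  0.00138712, -0.00107262, -0.0002656 ,
       -0.00063588,  0.00108349]), 'tau': array([ 4.36832543e-04, -5.96453118e+01,  1.60778023e+00, -2.81192797e+01,
        1.24076981e-02,  9.36728407e-03, -1.29799949e-05]), 'tcp_pos': array([ 0.16539278, -0.65385262,  0.24434147]), 'orientation': array([-3.11577305e+00, -3.88028506e-01,  5.52960132e-04]), 'contact_force': array([-0.43048077,  0.24567088,  0.35754512]), 'moment': array([ 0.02575944, -0.00889861, -0.02915956]), 'gripper_force': 0.0, 'grip_width': 0.08541498611972441}
top {'mtx': array([[516.51080552,   0.        , 316.79480635],
       [  0.        , 516.51080552, 206.02513533],
       [  0.        ,   0.        ,   1.        ]]), 'extrinsics': array([[ 0.00310099, -0.9962492 ,  0.08647497,  0.49475755],
       [-0.99998252, -0.00352465, -0.00474692, -0.0148795 ],
       [ 0.00503391, -0.08645873, -0.99624271,  1.43148066],
       [ 0.        ,  0.        ,  0.        ,  1.        ]])}
side {'mtx': array([[458.10363896,   0.        , 317.30696647],
       [  0.        , 458.10363896, 197.36262891],
       [  0.        ,   0.        ,   1.        ]]), 'extrinsics': array([[-0.87479203, -0.26220007,  0.40741873,  0.12668775],
       [-0.4840927 ,  0.50743607, -0.71285545,  0.81640139],
       [-0.01982821, -0.8208287 , -0.57083017,  0.74628061],
       [ 0.        ,  0.        ,  0.        ,  1.        ]])}
```

View pics/top0.png

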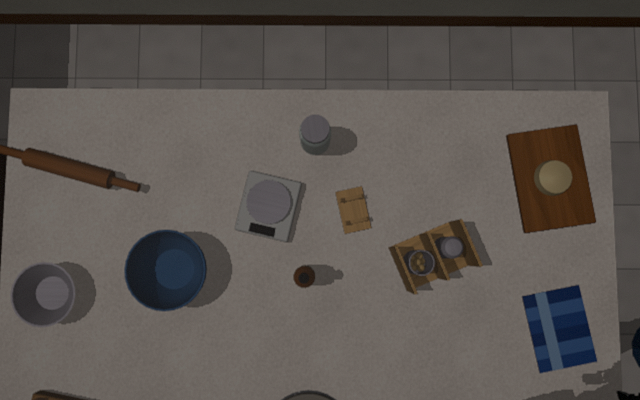

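View pics/side0.png

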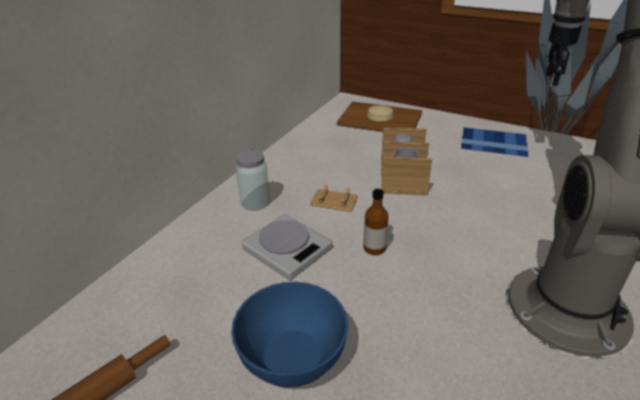

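The top view shows the beaker with its balls at about (422,263) and the shaker at (452,247). The cradle is near (354,210), the scale pan (269,202), the bowl (165,270), the bottle (304,276) and the canister (315,133). I'll enlarge two crops.

```bash
python3 - <<'E'
import cv2
im=cv2.imread("pics/top0.png")
for n,(u,v,w,h) in dict(a=(325,170,160,120),b=(120,165,190,150)).items():
    s=5 if n=='a' else 4
    c=cv2.resize(im[v:v+h,u:u+w],None,fx=s,fy=s,interpolation=cv2.INTER_CUBIC)
    c=cv2.convertScaleAbs(c,alpha=1.6)
    for k in range(0,w,20): cv2.putText(c,str(u+k),(k*s,10),0,.35,(0,255,0),1); cv2.line(c,(k*s,12),(k*s,18),(0,255,0),1)
    for k in range(0,h,20): cv2.putText(c,str(v+k),(0,k*s+4),0,.35,(0,255,0),1); cv2.line(c,(25,k*s),(32,k*s),(0,255,0),1)
    cv2.imwrite(f"pics/crop_{n}.png",c)
E
```

```text
(no output)
```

View pics/crop_a.png

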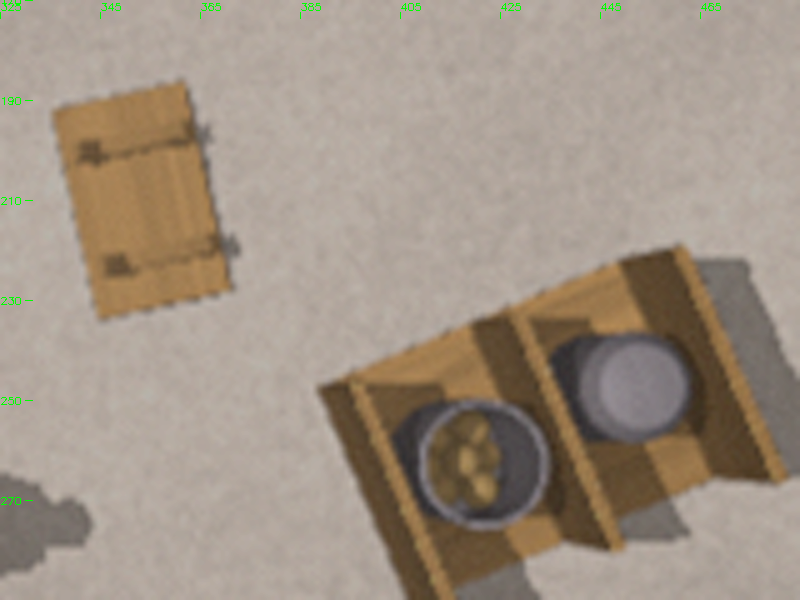

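View pics/crop_b.png

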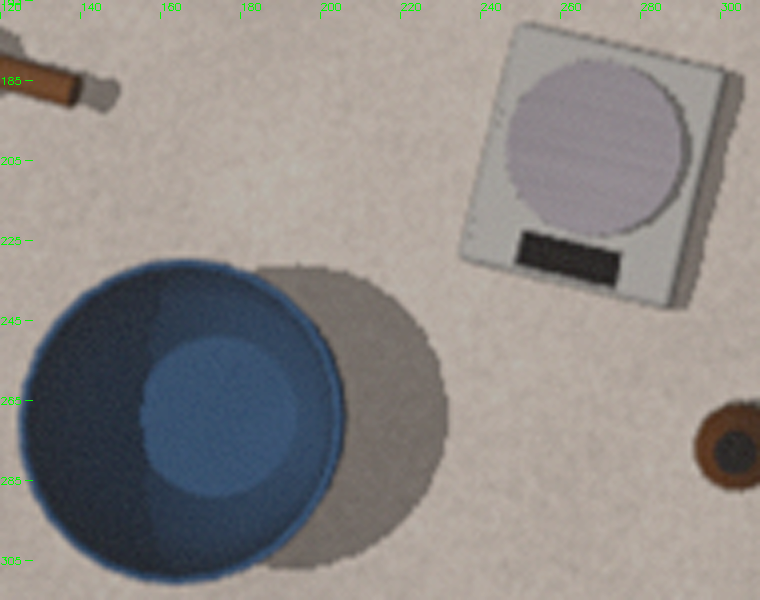

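The crops give these pixel positions:
- Beaker rim: (421.8,262.7)
- Middle caddy board top: (428.6,232.4) to (448,279.8)
- Shaker top: about (452,247)
- Cradle base corners: (335.6,191.6), (362,186), (371.4,228), (345,234)
- Pan centre: (268.5,201.8)
- Bowl rim centre: (165.5,270.3)
- Bottle cap: (303.8,277.8)

```bash
cat > h.py <<'E'
import numpy as np
from scipy.spatial.transform import Rotation as R
from bench import r, eyes
def ray(cam,u,v,z):
    c=eyes.camera_info(cam);T=c["extrinsics"];d=T[:3,:3]@np.linalg.solve(c["mtx"],[u,v,1]);o=T[:3,3]
    return o+d*(z-o[2])/d[2]
def proj(cam,p):
    c=eyes.camera_info(cam);T=c["extrinsics"];q=c["mtx"]@(T[:3,:3].T@(np.asarray(p)-T[:3,3]));return q[:2]/q[2]
def frame(zdir,ydir):
    z=np.array(zdir,float);z/=np.linalg.norm(z);y=np.array(ydir,float);y-=y@z*z;y/=np.linalg.norm(y)
    return R.from_matrix(np.c_[np.cross(y,z),y,z])
def to(p,Rt):
    o=r.get_obs();Rc=R.from_rotvec(o["orientation"])
    print("shift",np.round((np.array(p)-o["tcp_pos"])/.6,4),"turn",np.round((Rt*Rc.inv()).as_rotvec()/np.pi,4))
def st():
    o=r.get_obs();M=R.from_rotvec(o["orientation"]).as_matrix()
    print("t",round(float(o["clock"]),2),"tcp",o["tcp_pos"].round(4),"y",M[:,1].round(3),"z",M[:,2].round(3),"q",o["joints"].round(2),"F",o["contact_force"].round(1),"w",round(float(o["grip_width"]),4),round(float(o["gripper_force"]),1))
E
python3 - <<'E'
from h import *
P=dict(cup=(421.8,262.7,.108),pan=(268.5,201.75,.04),bowl=(165.5,270.3,.095),bottle=(303.8,277.8,.17),can=(315,127,.15),shak=(452,247,.116),
 mb1=(428.6,232.4,.118),mb2=(448,279.8,.118),c1=(335.6,191.6,.008),c2=(362,186,.008),c3=(371.4,228,.008),c4=(345,234,.008))
D={k:ray("top",*v) for k,v in P.items()}
for k,p in D.items(): print(k,p.round(4),"side px",proj("side",p).round(0))
a=D["mb1"]-D["mb2"];print("caddy len",np.linalg.norm(a),np.degrees(np.arctan2(a[1],a[0])),"mid",(D["mb1"]+D["mb2"])/2)
c=(D["c1"]+D["c2"]-D["c3"]-D["c4"])/2;print("cradle len",np.linalg.norm(c),np.degrees(np.arctan2(c[1],c[0])),"ctr",sum(D[f"c{i}"] for i in (1,2,3,4))/4)
yaw=np.arctan2(a[1],a[0]);Rt=frame([0,0,-1],[np.cos(yaw),np.sin(yaw),0])
to([D["cup"][0],D["cup"][1],.2],Rt); st()
E
```

```text
cup [ 0.4655 -0.2894  0.108 ] side px [407. 153.]
pan [0.6267 0.1092 0.04  ] side px [284. 234.]
bowl [0.4439 0.3664 0.095 ] side px [291. 322.]
bottle [0.4297 0.01   0.17  ] side px [378. 190.]
can [ 0.8062 -0.0158  0.15  ] side px [249. 155.]
shak [ 0.5056 -0.3652  0.116 ] side px [403. 136.]
mb1 [ 0.5424 -0.3058  0.118 ] side px [384. 141.]
mb2 [ 0.423 -0.353  0.118] side px [429. 143.]
c1 [ 0.6587 -0.0737  0.008 ] side px [310. 203.]
c2 [ 0.6746 -0.147   0.008 ] side px [318. 188.]
c3 [ 0.558  -0.1724  0.008 ] side px [358. 194.]
c4 [ 0.5413 -0.0996  0.008 ] side px [352. 209.]
caddy len 0.1284024001874946 21.54809059303662 mid [ 0.48270947 -0.3293708   0.118     ]
cradle len 0.11975934413547816 12.3675516899525 ctr [ 0.6081297  -0.12318355  0.008     ]
shift [ 0.5001  0.6074 -0.074 ] turn [-2.000e-04 -5.000e-04  5.408e-01]
t 0.1 tcp [ 0.1654 -0.6539  0.2444] y [ 0.245 -0.969 -0.002] z [-0.001  0.002 -1.   ] q [ 1.21  0.48  0.02  1.56 -0.01  1.11 -0.08] F [-0.4 -0.2 -0.7] w 0.0856 0.0
```

step_arm(
  rows=[
    [0.167,0.2025,0,0,0,0.18],
    [0.167,0.2025,0,0,0,0.18],
    [0.167,0.2025,0,0,0,0.18],
    [0.167,0.2025,0,0,0,0.18],
    [0.167,0.2025,0,0,0,0.18],
  ],
  jaw=0,
  squeeze=35,
)

```text
clock: 0.52
tcp_pos: [0.2724, -0.5263, 0.2451]
orientation: [-2.873, -1.266, -0.006]
contact_force: [1.5, 0.6, -0.1]
grip_width: 0.0852
gripper_force: 0.0
```

step_arm(
  rows=[
    [0.167,0.2025,0,0,0,0.18],
    [0.167,0.2025,0,0,0,0.18],
    [0.167,0.2025,0,0,0,0.18],
    [0.167,0.2025,0,0,0,0.18],
    [0.167,0.2025,0,0,0,0.18],
  ],
)

```text
clock: 0.93
tcp_pos: [0.3717, -0.4044, 0.2454]
orientation: [-2.406, -2.019, -0.006]
contact_force: [0.9, -0.3, -2.0]
grip_width: 0.0853
gripper_force: 0.0
```

step_arm(
  rows=[
    [0.167,0.2025,-0.05,0,0,0.18],
    [0.167,0.2025,-0.05,0,0,0.18],
    [0.167,0.2025,-0.05,0,0,0.18],
    [0.167,0.2025,-0.05,0,0,0.18],
    [0.167,0.2025,-0.05,0,0,0.18],
  ],
)

```text
clock: 1.35
tcp_pos: [0.4705, -0.2817, 0.2143]
orientation: [-1.747, -2.609, -0.007]
contact_force: [-0.6, 0.7, 1.2]
grip_width: 0.0854
gripper_force: 0.0
```

```bash
python3 - <<'E'
from h import *
st(); y=np.radians(21.6); to([.4655,-.2894,.082],frame([0,0,-1],[np.cos(y),np.sin(y),0]))
E
```

```text
t 1.35 tcp [ 0.4705 -0.2817  0.2143] y [0.925 0.381 0.003] z [ 0.002  0.005 -1.   ] q [ 0.83  0.35 -0.49  1.87  0.19  0.98  0.65] F [-0.6  0.7  1.2] w 0.0854 0.0
shift [-0.0083 -0.0128 -0.2206] turn [-0.0015  0.0005 -0.0043]
```

step_arm(
  rows=[
    [0,0,0,0,0,0],
    [0,0,0,0,0,0],
    [0,0,0,0,0,0],
  ],
)

```text
clock: 1.6
tcp_pos: [0.4652, -0.2912, 0.2152]
orientation: [-1.776, -2.591, 0.001]
contact_force: [0.5, -1.3, -0.4]
grip_width: 0.0853
gripper_force: 0.0
```

```bash
python3 - <<'E'
from h import *
st(); y=np.radians(21.6); to([.4655,-.2894,.08],frame([0,0,-1],[np.cos(y),np.sin(y),0]))
E
```

```text
t 1.6 tcp [ 0.4652 -0.2912  0.2152] y [ 0.933  0.361 -0.001] z [-0.001 -0.    -1.   ] q [ 0.83  0.34 -0.48  1.86  0.19  0.98  0.64] F [ 0.5 -1.3 -0.4] w 0.0853 0.0
shift [ 0.0005  0.003  -0.2253] turn [ 0.0001 -0.0002  0.0025]
```

step_arm(
  rows=[
    [0.0005,0.003,-0.04,0,0,0.0025],
    [0.0005,0.003,-0.09,0,0,0.0025],
    [0.0005,0.003,-0.14,0,0,0.0025],
    [0.0005,0.003,-0.185,0,0,0.0025],
    [0.0005,0.003,-0.225,0,0,0.0025],
  ],
)

```text
clock: 2.02
tcp_pos: [0.465, -0.2896, 0.0788]
orientation: [-1.766, -2.598, 0.002]
contact_force: [0.3, -0.4, -0.2]
grip_width: 0.0851
gripper_force: 0.0
```

step_arm(
  rows=[
    [0,0,0,0,0,0],
    [0,0,0,0,0,0],
  ],
)

```text
clock: 2.18
tcp_pos: [0.4652, -0.2889, 0.0798]
orientation: [-1.763, -2.598, 0.001]
contact_force: [0.0, -0.9, 0.9]
grip_width: 0.0853
gripper_force: 0.0
```

step_arm(
  rows=[
    [0,0,0,0,0,0],
    [0,0,0,0,0,0],
    [0,0,0,0,0,0],
    [0,0,0,0,0,0],
    [0,0,0,0,0,0],
  ],
  jaw=1,
  squeeze=35,
)

```text
clock: 2.6
tcp_pos: [0.4676, -0.2891, 0.0824]
orientation: [1.759, 2.599, -0.0]
contact_force: [-0.4, 0.1, 6.8]
grip_width: 0.0661
gripper_force: 38.8
```

step_arm(
  rows=[
    [0,0,0,0,0,0],
    [0,0,0,0,0,0],
    [0,0,0,0,0,0],
  ],
)

```text
clock: 2.85
tcp_pos: [0.4676, -0.2891, 0.0824]
orientation: [1.759, 2.599, -0.001]
contact_force: [-1.1, -0.1, 7.5]
grip_width: 0.066
gripper_force: 38.8
```

```bash
python3 - <<'E'
from h import *
st()
E
```

```text
t 2.85 tcp [ 0.4676 -0.2891  0.0824] y [0.928 0.372 0.002] z [ 0.003 -0.002 -1.   ] q [ 0.77  0.52 -0.42  1.97  0.32  0.72  0.54] F [-1.1 -0.1  7.5] w 0.066 38.8
```

step_arm(
  rows=[
    [0,0,0.02,0,0,0],
    [0,0,0.06,0,0,0],
    [0,0,0.11,0,0,0],
    [0,0,0.16,0,0,0],
    [0,0,0.21,0,0,0],
  ],
)

```text
clock: 3.27
tcp_pos: [0.466, -0.2877, 0.2085]
orientation: [-1.76, -2.602, -0.0]
contact_force: [0.5, -1.8, -3.1]
grip_width: 0.0662
gripper_force: 40.3
```

step_arm(
  rows=[
    [0.005,0.013,0.04,0,0,0],
    [0.02,0.05,0.06,0,0,0],
    [0.036,0.09,0.065,0,0,0],
    [0.054,0.135,0.065,0,0,0],
    [0.072,0.18,0.065,0,0,0],
  ],
)

```text
clock: 3.68
tcp_pos: [0.5097, -0.1792, 0.2469]
orientation: [1.761, 2.6, 0.0]
contact_force: [0.5, 0.3, -2.8]
grip_width: 0.0663
gripper_force: 40.3
```

step_arm(
  rows=[
    [0.018,0.045,0,0,0,0],
    [0.036,0.09,0,0,0,0],
    [0.054,0.135,0,0,0,0],
    [0.072,0.18,0,0,0,0],
    [0.09,0.225,0,0,0,0],
  ],
)

```text
clock: 4.1
tcp_pos: [0.5635, -0.0437, 0.2463]
orientation: [1.76, 2.602, -0.0]
contact_force: [0.3, -1.0, -2.6]
grip_width: 0.0664
gripper_force: 40.3
```

step_arm(
  rows=[
    [0.018,0.045,0,0,0,0],
    [0.036,0.09,0,0,0,0],
    [0.054,0.135,0,0,0,0],
    [0.068,0.17,0,0,0,0],
    [0.076,0.19,0,0,0,0],
  ],
)

```text
clock: 4.52
tcp_pos: [0.6093, 0.0726, 0.2464]
orientation: [-1.755, -2.605, -0.003]
contact_force: [0.2, 0.3, -3.5]
grip_width: 0.0666
gripper_force: 40.3
```

step_arm(
  rows=[
    [0.01,0.025,0,0,0,0],
    [0.014,0.035,0,0,0,0],
    [0.014,0.035,0,0,0,0],
    [0.014,0.035,0,0,0,0],
  ],
)

```text
clock: 4.85
tcp_pos: [0.6173, 0.0889, 0.2454]
orientation: [1.761, 2.602, -0.002]
contact_force: [0.4, -0.5, -2.4]
grip_width: 0.0661
gripper_force: 40.3
```

```bash
python3 - <<'E'
from h import *
import cv2
st(); y=np.radians(21.6); to([.6267,.1092,.1144],frame([0,0,-1],[np.cos(y),np.sin(y),0]))
a=eyes.grab_frame("side")[60:280,200:440]; b=eyes.grab_frame("top")[130:290,200:440]
c=np.vstack([a,b]); c=cv2.resize(c,None,fx=1.5,fy=1.5,interpolation=cv2.INTER_CUBIC)
cv2.imwrite("pics/lift.png",cv2.convertScaleAbs(c[:,:,::-1],alpha=1.4))
E
```

```text
t 4.85 tcp [0.6173 0.0889 0.2454] y [ 0.928  0.372 -0.001] z [-0.    -0.001 -1.   ] q [ 0.2   0.46 -0.61  1.65  0.29  1.12 -0.1 ] F [ 0.4 -0.5 -2.4] w 0.0661 40.3
shift [ 0.0156  0.0339 -0.2183] turn [ 0.0003 -0.0002 -0.0012]
```

View pics/lift.png

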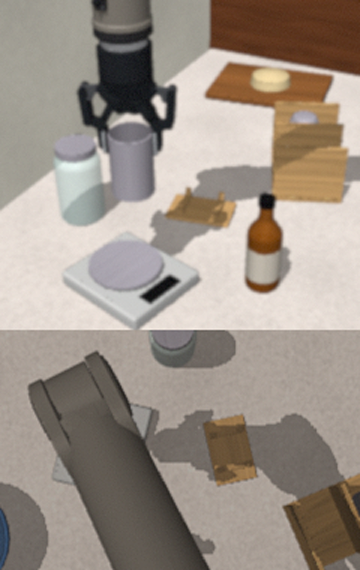

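The beaker hangs upright in the jaws above the scale side of the counter, and the bottle and canister are untouched. Now I'll lower it onto the pan.

step_arm(
  rows=[
    [0.005,0.011,-0.03,0,0,0],
    [0.0156,0.034,-0.075,0,0,0],
    [0.0156,0.034,-0.12,0,0,0],
    [0.0156,0.034,-0.16,0,0,0],
    [0.0156,0.034,-0.195,0,0,0],
  ],
)

```text
clock: 5.37
tcp_pos: [0.6264, 0.1086, 0.1266]
orientation: [-1.762, -2.601, 0.003]
contact_force: [-0.1, -0.4, -3.2]
grip_width: 0.0661
gripper_force: 40.3
```

step_arm(
  rows=[
    [0,0,-0.004,0,0,0],
    [0,0,-0.008,0,0,0],
    [0,0,-0.012,0,0,0],
    [0,0,-0.015,0,0,0],
    [0,0,-0.018,0,0,0],
  ],
)

```text
clock: 5.78
tcp_pos: [0.628, 0.1103, 0.1189]
orientation: [1.76, 2.6, 0.003]
contact_force: [0.8, -0.3, -3.0]
grip_width: 0.0661
gripper_force: 40.6
```

step_arm(
  rows=[
    [0,0,-0.0015,0,0,0],
    [0,0,-0.003,0,0,0],
    [0,0,-0.003,0,0,0],
  ],
)

```text
clock: 6.03
tcp_pos: [0.6271, 0.1103, 0.116]
orientation: [1.76, 2.602, 0.0]
contact_force: [0.3, 0.5, -2.5]
grip_width: 0.0663
gripper_force: 40.6
```

```bash
python3 - <<'E'
from h import *
st()
E
```

```text
t 6.03 tcp [0.6271 0.1103 0.116 ] y [0.928 0.372 0.   ] z [ 0.  0. -1.] q [ 0.12  0.62 -0.55  1.73  0.4   0.91 -0.21] F [ 0.3  0.5 -2.5] w 0.0663 40.6
```

step_arm(
  rows=[
    [0,0,-0.001,0,0,0],
    [0,0,-0.002,0,0,0],
    [0,0,-0.003,0,0,0],
    [0,0,-0.003,0,0,0],
  ],
)

```text
clock: 6.37
tcp_pos: [0.6272, 0.1105, 0.1145]
orientation: [1.76, 2.602, 0.0]
contact_force: [-0.5, 0.6, 3.0]
grip_width: 0.0661
gripper_force: 41.0
```

step_arm(
  rows=[
    [0,0,-0.001,0,0,0],
    [0,0,-0.002,0,0,0],
    [0,0,-0.002,0,0,0],
  ],
)

```text
clock: 6.62
tcp_pos: [0.6272, 0.1106, 0.1144]
orientation: [1.76, 2.601, 0.0]
contact_force: [-4.8, -0.2, 12.4]
grip_width: 0.0662
gripper_force: 41.7
```

step_arm(
  rows=[
    [0,0,0.0015,0,0,0],
    [0,0,0.0015,0,0,0],
  ],
)

```text
clock: 6.78
tcp_pos: [0.6272, 0.1105, 0.1145]
orientation: [1.76, 2.602, 0.001]
contact_force: [-3.0, -0.7, 7.4]
grip_width: 0.0661
gripper_force: 41.3
```

step_arm(
  rows=[
    [0,0,0,0,0,0],
    [0,0,0,0,0,0],
    [0,0,0,0,0,0],
    [0,0,0,0,0,0],
    [0,0,0,0,0,0],
  ],
  jaw=0,
)

```text
clock: 7.2
tcp_pos: [0.627, 0.1103, 0.1134]
orientation: [-1.76, -2.602, 0.0]
contact_force: [0.7, 0.3, -0.3]
grip_width: 0.0856
gripper_force: 0.0
```

step_arm(
  rows=[
    [0,0,0.01,0,0,0],
    [0,0,0.04,0,0,0],
    [0,0,0.09,0,0,0],
    [0,0,0.14,0,0,0],
    [0,0,0.19,0,0,0],
  ],
)

```text
clock: 7.62
tcp_pos: [0.6268, 0.1104, 0.2291]
orientation: [-1.76, -2.602, 0.0]
contact_force: [0.8, -1.1, -0.3]
grip_width: 0.0853
gripper_force: 0.0
```

```bash
python3 - <<'E'
from h import *
import cv2
st()
a=eyes.grab_frame("side")[60:300,200:440]
cv2.imwrite("pics/scale.png",cv2.convertScaleAbs(cv2.resize(a[:,:,::-1],None,fx=2.4,fy=2.4,interpolation=cv2.INTER_CUBIC),alpha=1.4))
E
```

```text
t 7.62 tcp [0.6268 0.1104 0.2291] y [ 0.928  0.372 -0.   ] z [-0.  0. -1.] q [ 0.16  0.5  -0.6   1.64  0.31  1.1  -0.14] F [ 0.8 -1.1 -0.3] w 0.0853 0.0
```

View pics/scale.png

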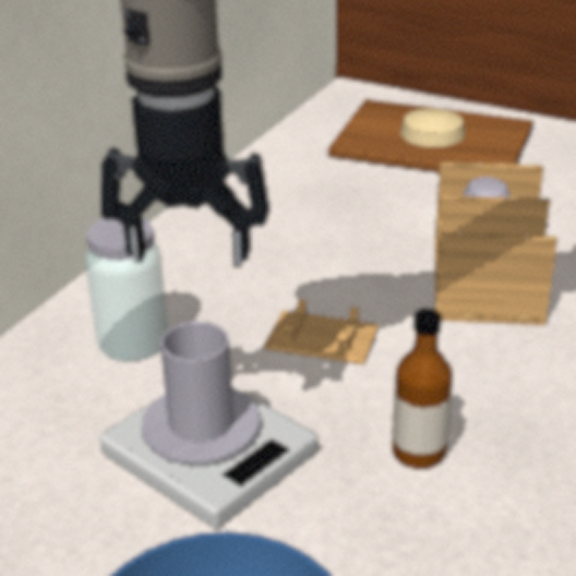

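The beaker stands upright and released at the pan's centre. Next I'll tilt the hand for a side grasp, pointing toward +y.

```bash
cat >> h.py <<'E'
def tool(az,al):
    """tool tilted al deg from straight down toward azimuth az; jaw line horizontal at az-90"""
    a=np.radians(az);t=np.radians(al);d=np.array([np.cos(a),np.sin(a),0])
    z=d*np.sin(t)+np.array([0,0,-np.cos(t)]);return frame(z,[np.sin(a),-np.cos(a),0]),z
E
python3 - <<'E'
from h import *
for al in(0,37,75):
    Rt,z=tool(100,al);to([.64,-.03,.25],Rt);print(z)
E
```

```text
shift [ 0.0169 -0.2362  0.0231] turn [-0.0004  0.003  -0.0658]
[ 0.  0. -1.]
shift [ 0.0169 -0.2362  0.0231] turn [ 0.1976  0.0594 -0.0625]
[-0.10450408  0.5926721  -0.79863551]
shift [ 0.0169 -0.2362  0.0231] turn [ 0.401   0.1171 -0.0542]
[-0.16773126  0.95125124 -0.25881905]
```

step_arm(
  rows=[
    [0.017,-0.236,0.023,0.1976,0.0594,-0.0625],
    [0.017,-0.236,0.023,0.1976,0.0594,-0.0625],
    [0.017,-0.236,0.023,0.1976,0.0594,-0.0625],
    [0.017,-0.236,0.023,0.1976,0.0594,-0.0625],
    [0.017,-0.236,0.023,0.1976,0.0594,-0.0625],
  ],
)

```text
clock: 8.08
tcp_pos: [0.6392, -0.04, 0.2419]
orientation: [-1.685, -2.025, -0.519]
contact_force: [0.5, -0.8, -1.6]
grip_width: 0.0852
gripper_force: 0.0
```

step_arm(
  rows=[
    [0,0,0,0,0,0],
    [0,0,0,0,0,0],
  ],
)

```text
clock: 8.25
tcp_pos: [0.637, -0.0338, 0.2398]
orientation: [-1.676, -2.029, -0.511]
contact_force: [0.8, 0.9, 0.3]
grip_width: 0.0855
gripper_force: 0.0
```

```bash
python3 - <<'E'
from h import *
st()
Rt,z=tool(100,75);g=np.array([.627,.1105,.098])+.005*z;print(g)
to(g-.12*z,Rt)
E
```

```text
t 8.25 tcp [ 0.637  -0.0338  0.2398] y [ 0.982  0.19  -0.004] z [-0.111  0.552 -0.827] q [ 0.67  0.68 -0.71  1.5  -0.17  1.25  0.3 ] F [0.8 0.9 0.3] w 0.0855 0.0
[0.62616134 0.11525626 0.0967059 ]
shift [ 0.0154  0.0582 -0.1867] turn [ 0.223   0.0399 -0.0057]
```

step_arm(
  rows=[
    [0.008,0.02,-0.08,0.223,0.04,-0.006],
    [0.008,0.02,-0.08,0.223,0.04,-0.006],
    [0.008,0.02,-0.08,0.223,0.04,-0.006],
    [0.008,0.02,-0.08,0.223,0.04,-0.006],
    [0.008,0.02,-0.08,0.223,0.04,-0.006],
  ],
)

```text
clock: 8.67
tcp_pos: [0.6426, -0.017, 0.1954]
orientation: [-1.297, -1.564, -0.92]
contact_force: [1.0, 0.2, 0.7]
grip_width: 0.0853
gripper_force: 0.0
```

step_arm(
  rows=[
    [0,0,0,0,0,0],
    [0,0,0,0,0,0],
  ],
)

```text
clock: 8.83
tcp_pos: [0.6416, -0.0176, 0.1923]
orientation: [-1.303, -1.564, -0.914]
contact_force: [0.1, 0.5, 0.1]
grip_width: 0.0856
gripper_force: 0.0
```

```bash
python3 - <<'E'
from h import *
st()
Rt,z=tool(100,75);g=np.array([.627,.1105,.098])+.005*z
to(g-.12*z,Rt)
E
```

```text
t 8.83 tcp [ 0.6416 -0.0176  0.1923] y [0.984 0.179 0.002] z [-0.168  0.924 -0.343] q [ 0.82  1.05 -0.84  1.42 -0.43  1.39  0.49] F [0.1 0.5 0.1] w 0.0856 0.0
shift [ 0.0079  0.0312 -0.1075] turn [ 0.0275  0.0055 -0.0018]
```

step_arm(
  rows=[
    [0.003,0.012,-0.04,0.0275,0.0055,-0.002],
    [0.006,0.022,-0.08,0.0275,0.0055,-0.002],
    [0.008,0.031,-0.1075,0.0275,0.0055,-0.002],
    [0.008,0.031,-0.1075,0.0275,0.0055,-0.002],
    [0.008,0.031,-0.1075,0.0275,0.0055,-0.002],
  ],
)

```text
clock: 9.25
tcp_pos: [0.6472, 0.0015, 0.1314]
orientation: [-1.25, -1.495, -0.963]
contact_force: [0.1, -0.4, 0.3]
grip_width: 0.0852
gripper_force: 0.0
```

```bash
python3 - <<'E'
from h import *
import cv2
st()
Rt,z=tool(100,75);g=np.array([.627,.1105,.098])+.005*z
to(g,Rt)
a=eyes.grab_frame("side")[60:300,200:440]
cv2.imwrite("pics/pre.png",cv2.convertScaleAbs(cv2.resize(a[:,:,::-1],None,fx=2.4,fy=2.4,interpolation=cv2.INTER_CUBIC),alpha=1.4))
E
```

```text
t 9.25 tcp [0.6472 0.0015 0.1314] y [0.985 0.174 0.004] z [-0.167  0.951 -0.26 ] q [ 0.8   1.18 -0.83  1.41 -0.44  1.35  0.56] F [ 0.1 -0.4  0.3] w 0.0852 0.0
shift [-0.035   0.1896 -0.0579] turn [ 0.0001  0.0013 -0.0001]
```

View pics/pre.png

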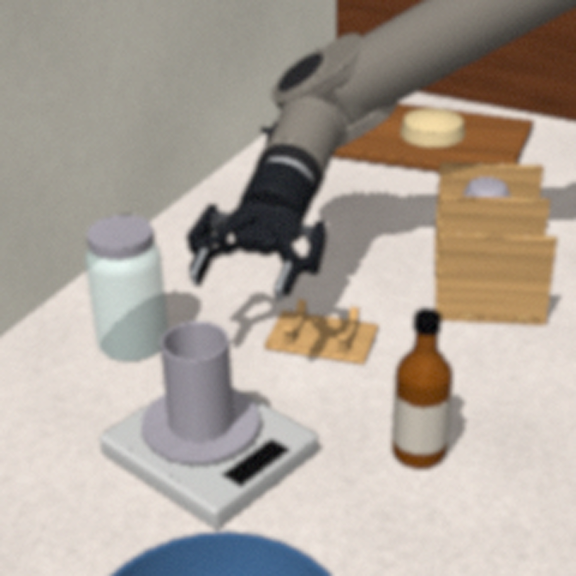

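The hand is level with the beaker on the −y side, clear of the canister and the bottle. Now the straight approach and grip.

step_arm(
  rows=[
    [-0.008,0.04,-0.013,0,0.001,0],
    [-0.0155,0.084,-0.026,0,0.001,0],
    [-0.023,0.125,-0.038,0,0.001,0],
    [-0.03,0.162,-0.05,0,0.001,0],
    [-0.035,0.1895,-0.058,0,0.001,0],
  ],
)

```text
clock: 9.72
tcp_pos: [0.6259, 0.1151, 0.0968]
orientation: [-1.252, -1.492, -0.963]
contact_force: [0.6, -0.3, -0.1]
grip_width: 0.0853
gripper_force: 0.0
```

step_arm(
  rows=[
    [0,0,0,0,0,0],
    [0,0,0,0,0,0],
  ],
)

```text
clock: 9.88
tcp_pos: [0.6263, 0.1137, 0.0965]
orientation: [-1.252, -1.491, -0.963]
contact_force: [0.2, -0.1, -0.7]
grip_width: 0.0855
gripper_force: 0.0
```

```bash
python3 - <<'E'
from h import *
st()
Rt,z=tool(100,75);g=np.array([.627,.1105,.098])+.005*z
to(g,Rt); print(proj("side",[.627,.1105,.14]))
E
```

```text
t 9.88 tcp [0.6263 0.1137 0.0965] y [0.985 0.172 0.001] z [-0.166  0.952 -0.258] q [ 0.72  1.2  -0.87  1.55 -0.48  1.13  0.59] F [ 0.2 -0.1 -0.7] w 0.0855 0.0
shift [-0.0003  0.0025  0.0004] turn [-0.0002  0.0004  0.0005]
[280.79963334 200.96037621]
```

step_arm(
  rows=[
    [0,0.0015,0,0,0,0],
    [0,0.0015,0,0,0,0],
    [0,0.0015,0,0,0,0],
    [0,0.0015,0,0,0,0],
    [0,0.0015,0,0,0,0],
  ],
  jaw=1,
  squeeze=50,
)

```text
clock: 10.3
tcp_pos: [0.6272, 0.1125, 0.0954]
orientation: [-1.255, -1.487, -0.965]
contact_force: [0.7, -5.7, 6.6]
grip_width: 0.0645
gripper_force: 55.6
```

step_arm(
  rows=[
    [0,0,0,0,0,0],
    [0,0,0,0,0,0],
    [0,0,0,0,0,0],
  ],
)

```text
clock: 10.55
tcp_pos: [0.6272, 0.1125, 0.0954]
orientation: [-1.255, -1.487, -0.965]
contact_force: [1.1, -5.8, 6.6]
grip_width: 0.0639
gripper_force: 55.6
```

step_arm(
  rows=[
    [0,0,0.01,0,0,0],
    [0,0,0.04,0,0,0],
    [0,0,0.08,0,0,0],
    [0,0,0.12,0,0,0],
    [0,0,0.16,0,0,0],
  ],
)

```text
clock: 10.97
tcp_pos: [0.6255, 0.1135, 0.19]
orientation: [-1.256, -1.488, -0.961]
contact_force: [0.8, 0.4, -2.6]
grip_width: 0.0645
gripper_force: 55.1
```

step_arm(
  rows=[
    [0,0,0.05,0,0,0],
    [0,0,0.09,0,0,0],
    [0,0,0.12,0,0,0],
    [0,0,0.12,0,0,0],
    [0,0,0.12,0,0,0],
  ],
)

```text
clock: 11.38
tcp_pos: [0.6258, 0.1136, 0.2616]
orientation: [-1.256, -1.49, -0.962]
contact_force: [-0.0, 0.6, -2.9]
grip_width: 0.0642
gripper_force: 55.1
```

```bash
python3 - <<'E'
from h import *
st()
bowl=np.array([.4439,.3664])
# cup frame relative to tool: cup z perpendicular to jaws, 75deg
for az,al in((100,75),(100,30),(100,-15),(100,-45),(125,-45)):
    Rt,z=tool(az,al);a=np.radians(az);d=np.array([np.cos(a),np.sin(a),0]);e=np.radians(75-al)
    c=np.array([0,0,1])*np.cos(e)+d*np.sin(e)   # cup axis
    # mouth = tcp -.005z + .042c ; put it a bit before bowl centre
    back={75:.16,30:.10}.get(al,.035); h={75:.25,30:.25,-15:.19,-45:.165}[al]
    m=np.array([*bowl,h])-d*back
    p=m-.042*c+.005*z; print(az,al,p.round(3)); to(p,Rt)
E
```

```text
t 11.38 tcp [0.6258 0.1136 0.2616] y [ 0.985  0.17  -0.001] z [-0.165  0.952 -0.259] q [ 0.77  0.98 -0.96  1.57 -0.57  1.22  0.44] F [-0.   0.6 -2.9] w 0.0642 55.1
100 75 [0.471 0.214 0.207]
shift [-0.2582  0.1667 -0.0914] turn [ 0.0002 -0.0003  0.0011]
100 30 [0.466 0.241 0.216]
shift [-0.2663  0.2126 -0.076 ] turn [-0.246  -0.0432  0.0012]
100 -15 [0.457 0.289 0.185]
shift [-0.2805  0.2929 -0.1273] turn [-0.4923 -0.0861  0.0011]
100 -45 [0.457 0.293 0.182]
shift [-0.2815  0.2985 -0.1318] turn [-0.6565 -0.1147  0.001 ]
125 -45 [0.487 0.305 0.182]
shift [-0.2315  0.3191 -0.1318] turn [-0.6194 -0.2555  0.0848]
```

step_arm(
  rows=[
    [-0.03,0.03,0,0,0,0],
    [-0.08,0.08,0,0,0,0],
    [-0.13,0.13,-0.01,0,0,0],
    [-0.18,0.18,-0.02,0,0,0],
    [-0.22,0.215,-0.03,0,0,0],
  ],
)

```text
clock: 11.8
tcp_pos: [0.4906, 0.2442, 0.2421]
orientation: [-1.254, -1.488, -0.958]
contact_force: [-0.1, -0.7, -2.5]
grip_width: 0.0645
gripper_force: 55.2
```

step_arm(
  rows=[
    [-0.025,0.02,-0.01,-0.03,-0.005,0],
    [-0.04,0.03,-0.02,-0.06,-0.01,0],
    [-0.055,0.046,-0.04,-0.1,-0.018,0],
    [-0.055,0.046,-0.05,-0.135,-0.024,0],
    [-0.055,0.046,-0.056,-0.164,-0.029,0],
  ],
)

```text
clock: 12.22
tcp_pos: [0.4593, 0.2702, 0.209]
orientation: [-1.587, -1.885, -0.653]
contact_force: [-1.0, 0.4, -3.3]
grip_width: 0.0643
gripper_force: 55.8
```

```bash
python3 - <<'E'
from h import *
st()
bowl=np.array([.4439,.3664]);P=[r.get_obs()["tcp_pos"]]
for az,al,back,h in((100,15,.045,.22),(100,-15,.035,.18),(100,-45,.035,.155)):
    Rt,z=tool(az,al);a=np.radians(az);d=np.array([np.cos(a),np.sin(a),0]);e=np.radians(75-al)
    c=np.array([0,0,1])*np.cos(e)+d*np.sin(e)
    p=np.array([*bowl,h])-d*back-.042*c+.005*z;P.append(p); print(al,p.round(3),"delta",((p-P[-2])/.6).round(4)); to(p,Rt)
E
```

```text
t 12.22 tcp [0.4593 0.2702 0.209 ] y [ 0.985  0.171 -0.001] z [-0.121  0.694 -0.709] q [ 0.52  0.54 -0.94  2.03 -0.55  0.72  0.26] F [-1.   0.4 -3.3] w 0.0643 55.8
15 [0.458 0.288 0.194] delta [-0.0024  0.029  -0.0247]
shift [-0.0024  0.029  -0.0247] turn [-0.1631 -0.029   0.001 ]
-15 [0.457 0.289 0.175] delta [-0.0005  0.0029 -0.0317]
shift [-0.0029  0.0319 -0.0564] turn [-0.3273 -0.0577  0.001 ]
-45 [0.457 0.293 0.172] delta [-0.001   0.0056 -0.0045]
shift [-0.0039  0.0375 -0.0609] turn [-0.4915 -0.0863  0.001 ]
```

step_arm(
  rows=[
    [-0.001,0.01,-0.005,-0.033,-0.006,0],
    [-0.001,0.015,-0.01,-0.066,-0.012,0],
    [-0.002,0.02,-0.015,-0.1,-0.018,0],
    [-0.002,0.025,-0.02,-0.132,-0.023,0],
    [-0.0024,0.029,-0.025,-0.163,-0.029,0],
  ],
)

```text
clock: 12.63
tcp_pos: [0.4592, 0.2871, 0.1945]
orientation: [-1.889, -2.244, -0.251]
contact_force: [0.1, 0.0, -3.7]
grip_width: 0.0643
gripper_force: 55.7
```

step_arm(
  rows=[
    [0,0.001,-0.006,-0.033,-0.006,0],
    [0,0.001,-0.012,-0.066,-0.012,0],
    [0,0.002,-0.018,-0.1,-0.018,0],
    [0,0.003,-0.025,-0.132,-0.023,0],
    [0,0.003,-0.032,-0.164,-0.029,0],
  ],
)

```text
clock: 13.05
tcp_pos: [0.4591, 0.2894, 0.175]
orientation: [1.883, 2.243, -0.245]
contact_force: [0.4, 0.5, -3.0]
grip_width: 0.0643
gripper_force: 55.8
```

step_arm(
  rows=[
    [0,0.001,-0.001,-0.033,-0.006,0],
    [0,0.002,-0.002,-0.066,-0.012,0],
    [0,0.003,-0.003,-0.1,-0.018,0],
    [0,0.004,-0.004,-0.132,-0.023,0],
    [-0.001,0.006,-0.005,-0.164,-0.029,0],
  ],
)

```text
clock: 13.47
tcp_pos: [0.4584, 0.2933, 0.1717]
orientation: [1.579, 1.885, -0.652]
contact_force: [0.6, 0.1, -3.7]
grip_width: 0.0644
gripper_force: 56.0
```

step_arm(
  rows=[
    [0,0,0,0,0,0],
    [0,0,0,0,0,0],
    [0,0,0,0,0,0],
    [0,0,0,0,0,0],
  ],
)

```text
clock: 13.8
tcp_pos: [0.4595, 0.2919, 0.1737]
orientation: [1.588, 1.887, -0.645]
contact_force: [0.7, -0.2, -1.2]
grip_width: 0.0647
gripper_force: 56.1
```

```bash
python3 - <<'E'
from h import *
import cv2
st()
a=eyes.grab_frame("side")[160:400,180:440]; b=eyes.grab_frame("top")[200:330,100:360]
c=np.vstack([a,b])
cv2.imwrite("pics/pour.png",cv2.convertScaleAbs(cv2.resize(c[:,:,::-1],None,fx=1.6,fy=1.6,interpolation=cv2.INTER_CUBIC),alpha=1.5))
E
```

```text
t 13.8 tcp [0.4595 0.2919 0.1737] y [0.985 0.173 0.005] z [ 0.125 -0.691 -0.712] q [-0.76  0.65 -0.3   1.7   0.64  1.52 -1.16] F [ 0.7 -0.2 -1.2] w 0.0647 56.1
```

View pics/pour.png

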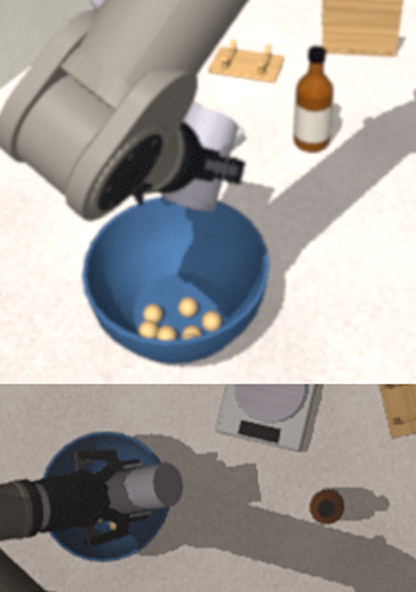

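Six balls are visible in the bowl (around (150–215, 305–335) in the crop) and the hand may hide the seventh. I'll tip further with a shake, then check.

step_arm(
  rows=[
    [0,0.005,0.02,-0.04,-0.007,0],
    [0,0.01,0.03,-0.07,-0.012,0],
    [0,0,0.01,-0.07,-0.012,0],
    [0,0.02,0.03,-0.07,-0.012,0],
    [0,0,0.015,-0.07,-0.012,0],
  ],
)

```text
clock: 14.32
tcp_pos: [0.4592, 0.2968, 0.1836]
orientation: [1.449, 1.73, -0.781]
contact_force: [0.6, 1.4, -1.5]
grip_width: 0.0645
gripper_force: 56.3
```

step_arm(
  rows=[
    [0,0,0.02,0,0,0],
    [0,0,0,0,0,0],
    [0,0,0.02,0,0,0],
    [0,0,0,0,0,0],
    [0,0,0,0,0,0],
  ],
)

```text
clock: 14.73
tcp_pos: [0.4587, 0.293, 0.1818]
orientation: [1.447, 1.726, -0.789]
contact_force: [-0.3, 0.6, -2.3]
grip_width: 0.0639
gripper_force: 56.2
```

```bash
python3 - <<'E'
from h import *
st()
for az in (100,60,12.4):
    Rt,z=tool(az,-15);to([.56,.1,.26],Rt)
E
```

```text
t 14.73 tcp [0.4587 0.293  0.1818] y [0.984 0.175 0.002] z [ 0.149 -0.829 -0.539] q [-0.85  0.74 -0.25  1.64  0.69  1.7  -1.19] F [-0.3  0.6 -2.3] w 0.0639 56.2
shift [ 0.1688 -0.3217  0.1303] turn [ 0.2317  0.0418 -0.0003]
shift [ 0.1688 -0.3217  0.1303] turn [ 0.2366 -0.0407 -0.2121]
shift [ 0.1688 -0.3217  0.1303] turn [ 0.2158 -0.1432 -0.4627]
```

step_arm(
  rows=[
    [0,0,0.03,0.03,0.005,0],
    [0,0,0.06,0.07,0.012,0],
    [0,0,0.09,0.11,0.02,0],
    [0,0,0.12,0.15,0.027,0],
    [0,0,0.14,0.19,0.034,0],
  ],
)

```text
clock: 15.15
tcp_pos: [0.459, 0.2943, 0.269]
orientation: [1.805, 2.153, -0.36]
contact_force: [0.1, 0.3, -2.4]
grip_width: 0.0641
gripper_force: 56.1
```

step_arm(
  rows=[
    [0.03,-0.06,0,0.04,0.007,0],
    [0.07,-0.12,0,0.04,0,-0.03],
    [0.1,-0.18,0,0.04,0,-0.07],
    [0.13,-0.24,0,0.04,0,-0.1],
    [0.16,-0.3,0,0.04,0,-0.14],
  ],
)

```text
clock: 15.57
tcp_pos: [0.5546, 0.1111, 0.267]
orientation: [2.35, 1.791, -0.337]
contact_force: [0.6, 1.8, -2.2]
grip_width: 0.0645
gripper_force: 56.2
```

```bash
python3 - <<'E'
from h import *
st()
a=np.radians(12.4);d=np.array([np.cos(a),np.sin(a),0])
p=np.array([.608,-.123,.048])+.0054*d
Rt,z=tool(12.4,-15);print(p);to([*p[:2],.20],Rt)
E
```

```text
t 15.57 tcp [0.5546 0.1111 0.267 ] y [ 0.964 -0.266 -0.004] z [-0.077 -0.268 -0.96 ] q [-0.26  0.37 -0.22  1.69  0.3   1.29 -0.85] F [ 0.6  1.8 -2.2] w 0.0645 56.2
[ 0.61327403 -0.12184043  0.048     ]
shift [ 0.0977 -0.3882 -0.1117] turn [ 0.0038 -0.0059 -0.3456]
```

step_arm(
  rows=[
    [0.01,-0.04,0,0,0,-0.035],
    [0.02,-0.08,0,0,0,-0.07],
    [0.03,-0.12,-0.01,0,0,-0.105],
    [0.04,-0.16,-0.02,0,0,-0.14],
    [0.05,-0.2,-0.03,0,0,-0.175],
  ],
)

```text
clock: 15.98
tcp_pos: [0.5845, -0.0079, 0.2483]
orientation: [2.804, 1.107, -0.401]
contact_force: [0.8, 0.6, -2.0]
grip_width: 0.0641
gripper_force: 56.2
```

step_arm(
  rows=[
    [0.01,-0.04,-0.01,0,0,-0.035],
    [0.02,-0.08,-0.02,0,0,-0.07],
    [0.03,-0.12,-0.03,0,0,-0.105],
    [0.04,-0.16,-0.04,0,0,-0.14],
    [0.047,-0.187,-0.045,0,0,-0.17],
  ],
)

```text
clock: 16.4
tcp_pos: [0.6123, -0.1222, 0.2206]
orientation: [3.065, 0.331, -0.439]
contact_force: [0.5, 0.6, -2.1]
grip_width: 0.0645
gripper_force: 56.2
```

step_arm(
  rows=[
    [0,0,0,0,0,0],
    [0,0,0,0,0,0],
  ],
)

```text
clock: 16.57
tcp_pos: [0.6123, -0.1209, 0.2209]
orientation: [3.064, 0.339, -0.439]
contact_force: [0.3, 1.1, -0.8]
grip_width: 0.0641
gripper_force: 56.2
```

```bash
python3 - <<'E'
from h import *
import cv2
st()
a=np.radians(12.4);d=np.array([np.cos(a),np.sin(a),0])
p=np.array([.608,-.123,.048])+.0054*d
Rt,z=tool(12.4,-15);to([*p[:2],.105],Rt)
t=eyes.grab_frame("top"); s=eyes.grab_frame("side")
cv2.imwrite("pics/s_now.png",s[:,:,::-1]);cv2.imwrite("pics/t_now.png",t[:,:,::-1])
A=cv2.resize(t[220:320,115:265],(450,300),interpolation=cv2.INTER_CUBIC); B=cv2.resize(s[120:220,260:410],(450,300),interpolation=cv2.INTER_CUBIC)
cv2.imwrite("pics/chk.png",cv2.convertScaleAbs(np.vstack([A,B])[:,:,::-1],alpha=1.6))
# predicted cup ends/axis in side image
o=r.get_obs();m=o["tcp_pos"]-.0054*d+[0,0,.002]
for k in(-.05,.05): print(proj("side",m+k*d).round(1),proj("top",m+k*d).round(1))
E
```

```text
t 16.57 tcp [ 0.6123 -0.1209  0.2209] y [ 0.218 -0.976 -0.003] z [-0.274 -0.058 -0.96 ] q [ 0.01  0.56  0.06  1.51  0.05  1.34 -1.29] F [ 0.3  1.1 -0.8] w 0.0641 56.2
shift [ 0.0017 -0.0015 -0.1931] turn [ 0.0006 -0.0071 -0.0011]
[353.4 132. ] [363.3 223.6]
[315.2 127.6] [354.  182.2]
```

View pics/chk.png

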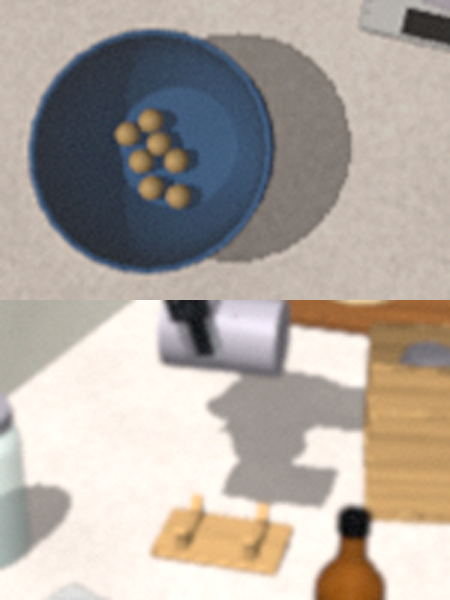

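All seven balls are in the bowl and the empty beaker is level above the cradle, within about 2 mm of its predicted outline. Now lowering.

step_arm(
  rows=[
    [0.001,-0.0015,-0.04,0,-0.007,-0.001],
    [0.0017,-0.0015,-0.08,0,-0.007,-0.001],
    [0.0017,-0.0015,-0.12,0,-0.007,-0.001],
    [0.0017,-0.0015,-0.16,0,-0.007,-0.001],
    [0.0017,-0.0015,-0.193,0,-0.007,-0.001],
  ],
)

```text
clock: 17.08
tcp_pos: [0.6136, -0.1174, 0.1043]
orientation: [3.068, 0.344, -0.403]
contact_force: [0.3, -0.1, -2.6]
grip_width: 0.0644
gripper_force: 56.2
```

step_arm(
  rows=[
    [0,0,-0.015,0,0,0],
    [0,0,-0.03,0,0,0],
    [0,0,-0.045,0,0,0],
    [0,0,-0.06,0,0,0],
    [0,0,-0.07,0,0,0],
  ],
)

```text
clock: 17.5
tcp_pos: [0.6143, -0.1195, 0.0633]
orientation: [3.067, 0.338, -0.401]
contact_force: [-0.7, 1.0, -1.5]
grip_width: 0.0643
gripper_force: 56.1
```

step_arm(
  rows=[
    [0,0,0,0,0,0],
    [0,0,0,0,0,0],
  ],
)

```text
clock: 17.67
tcp_pos: [0.6141, -0.1198, 0.0636]
orientation: [3.067, 0.338, -0.402]
contact_force: [0.7, -0.2, -1.5]
grip_width: 0.0639
gripper_force: 56.1
```

```bash
python3 - <<'E'
from h import *
st()
Rt,z=tool(12.4,-15);to([.6133,-.1218,.048],Rt)
E
```

```text
t 17.67 tcp [ 0.6141 -0.1198  0.0636] y [ 0.218 -0.976  0.001] z [-0.251 -0.057 -0.966] q [ 0.02  0.72  0.05  1.62  0.05  1.05 -1.31] F [ 0.7 -0.2 -1.5] w 0.0639 56.1
shift [-0.0013 -0.0033 -0.026 ] turn [ 0.0003  0.0004 -0.0009]
```

step_arm(
  rows=[
    [0,-0.0015,-0.004,0,0,0],
    [-0.001,-0.0033,-0.008,0,0,0],
    [-0.001,-0.0033,-0.012,0,0,0],
    [-0.001,-0.0033,-0.016,0,0,0],
    [-0.001,-0.0033,-0.018,0,0,0],
  ],
)

```text
clock: 18.08
tcp_pos: [0.6133, -0.1217, 0.0526]
orientation: [3.067, 0.338, -0.402]
contact_force: [-2.5, 1.1, 5.2]
grip_width: 0.0643
gripper_force: 57.2
```

step_arm(
  rows=[
    [0,0,-0.0015,0,0,0],
    [0,0,-0.003,0,0,0],
    [0,0,-0.004,0,0,0],
    [0,0,-0.004,0,0,0],
  ],
)

```text
clock: 18.42
tcp_pos: [0.6135, -0.1211, 0.0519]
orientation: [3.068, 0.338, -0.402]
contact_force: [-3.6, 3.6, 9.2]
grip_width: 0.0643
gripper_force: 57.9
```

step_arm(
  rows=[
    [0,0,-0.001,0,0,0],
    [0,0,-0.002,0,0,0],
    [0,0,-0.002,0,0,0],
  ],
)

```text
clock: 18.67
tcp_pos: [0.6135, -0.1211, 0.0518]
orientation: [3.068, 0.338, -0.403]
contact_force: [-5.5, 2.9, 17.7]
grip_width: 0.064
gripper_force: 58.9
```

step_arm(
  rows=[
    [0,0,0.002,0,0,0],
    [0,0,0.003,0,0,0],
    [0,0,0.003,0,0,0],
  ],
)

```text
clock: 18.92
tcp_pos: [0.6135, -0.1211, 0.052]
orientation: [3.068, 0.338, -0.402]
contact_force: [-2.9, 1.6, 7.5]
grip_width: 0.0644
gripper_force: 57.6
```

step_arm(
  rows=[
    [0,0,0,0,0,0],
    [0,0,0,0,0,0],
    [0,0,0,0,0,0],
    [0,0,0,0,0,0],
    [0,0,0,0,0,0],
  ],
  jaw=0,
)

```text
clock: 19.33
tcp_pos: [0.6134, -0.122, 0.0507]
orientation: [3.067, 0.337, -0.402]
contact_force: [0.1, -0.8, -0.3]
grip_width: 0.0855
gripper_force: 0.0
```

```bash
python3 - <<'E'
from h import *
import cv2
st()
s=eyes.grab_frame("side");B=cv2.resize(s[120:240,260:420],(800,600),interpolation=cv2.INTER_CUBIC)
cv2.imwrite("pics/rel.png",cv2.convertScaleAbs(B[:,:,::-1],alpha=1.5))
E
```

```text
t 19.33 tcp [ 0.6134 -0.122   0.0507] y [ 0.217 -0.976  0.001] z [-0.251 -0.057 -0.966] q [ 0.03  0.74  0.05  1.63  0.05  1.03 -1.31] F [ 0.1 -0.8 -0.3] w 0.0855 0.0
```

View pics/rel.png

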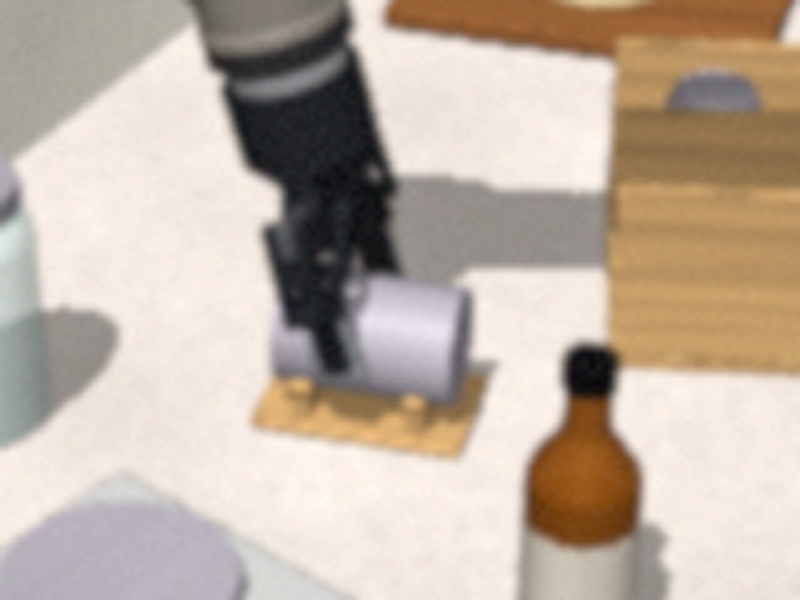

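The beaker lies in both notches, roughly centred. I'll withdraw along the tool axis.

step_arm(
  rows=[
    [0.004,0.001,0.016,0,0,0],
    [0.013,0.003,0.05,0,0,0],
    [0.0256,0.0058,0.1,0,0,0],
    [0.0385,0.0088,0.15,0,0,0],
    [0.0515,0.0117,0.2,0,0,0],
  ],
)

```text
clock: 19.8
tcp_pos: [0.6446, -0.1147, 0.173]
orientation: [3.067, 0.338, -0.402]
contact_force: [1.1, -0.2, -0.2]
grip_width: 0.0853
gripper_force: 0.0
```

step_arm(
  rows=[
    [0,0,0.06,0,0,0],
    [-0.05,0,0.12,0,0,0],
    [-0.1,0,0.16,0,0,0],
    [-0.15,-0.04,0.18,0,0,0],
    [-0.2,-0.08,0.18,0,0,0],
  ],
)

```text
clock: 20.22
tcp_pos: [0.5252, -0.1621, 0.2833]
orientation: [3.067, 0.343, -0.39]
contact_force: [0.5, -1.8, 0.1]
grip_width: 0.0854
gripper_force: 0.0
```

step_arm(
  rows=[
    [-0.05,-0.06,0,0,0,0],
    [-0.08,-0.12,0,0,0,0],
    [-0.08,-0.18,0,0,0,0],
    [-0.08,-0.18,0,0,0,0],
    [-0.08,-0.18,0,0,0,0],
  ],
)

```text
clock: 20.63
tcp_pos: [0.4753, -0.2734, 0.2799]
orientation: [3.068, 0.329, -0.401]
contact_force: [-0.2, 0.4, -0.6]
grip_width: 0.0854
gripper_force: 0.0
```

```bash
python3 - <<'E'
from h import *
import cv2
st()
t=eyes.grab_frame("top");B=cv2.resize(t[110:310,110:490],(798,420),interpolation=cv2.INTER_CUBIC)
cv2.imwrite("pics/end.png",cv2.convertScaleAbs(B[:,:,::-1],alpha=1.5))
a=np.radians(12.4);d=np.array([np.cos(a),np.sin(a),0])
for k in(-.05,0,.05): print(proj("top",np.array([.608,-.123,.083])+k*d))
E
```

```text
t 20.63 tcp [ 0.4753 -0.2734  0.2799] y [ 0.212 -0.977  0.003] z [-0.251 -0.057 -0.966] q [ 0.22  0.35  0.14  1.7   0.1   1.32 -1.03] F [-0.2  0.4 -0.6] w 0.0854 0.0
[359.76253252 226.24837145]
[355.59135936 207.60906614]
[351.4458168  189.08429377]
```

View pics/end.png

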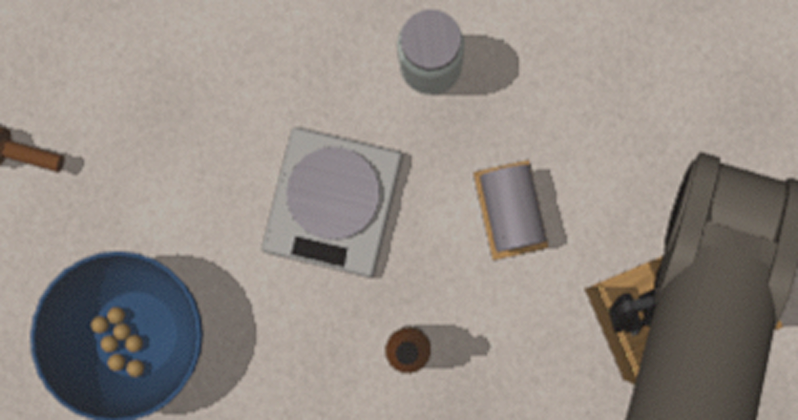

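The beaker lies centred in the cradle, seven balls are in the bowl, and the bottle and canister stand as before. Handing in.

```bash
python3 -c "
from bench import r
print(r.hand_in())"
```

```text
the job is handed in; nothing more can be done
None
```

I weighed the beaker on the scale, poured all seven balls into the bowl, laid the empty beaker centred in the cradle and handed the job in at about 21 s; the simulator gave no verdict back.

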